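# Set and lock the steady rod on a wheel-hub fixture

## Task

On the wheel-hub fixture, slide the steady rod by its knob until its nose presses lightly (about 6 newtons, on top of the rod's own drag) on the rim of the hub's lower flange - feel for it, do not ram it - and let go. Then swing the cam lever over centre until it rests fully home, so that the rod is clamped with its nose still pressing lightly on the flange; do not force the lever, and leave the loose parts and tools lying about where they are.

Things in the scene. Friction and masses are not known exactly. Their poses are not given: they have to be found in the camera images.
- fixture: fixed fixture: dark steel base plate 460 x 180 x 12 mm with a blue clamp block (80 mm along x, 50 mm wide, top 78 mm above the bench). Origin: on the bench under the middle of the block; x runs along the rod from the knob towards the hub, y towards the side where the cam lever is pivoted, z up. The base plate reaches from x = -200 to +260 mm, y = +-90 mm
- rod: steady rod, a round steel tube 16 mm across, 244 mm long over all, about 0.4 kg, sliding along the fixture's x through the block's bore (play 1 mm), axis 52 mm above the bench; the shoe drags on it, so it slides with 7 to 13 N and stays where it is left. Origin: centre of the flat face of its nose (24 mm steel collar, 18 mm long); its x points to the hub. It starts 23 to 74 mm short of the hub
- knob (a point): middle of the rod's black round knob (30 mm across, 24 mm long along the rod), on the rod's axis, 232 mm behind the nose face; 25 mm are free beneath it down to the base plate
- hub: motorcycle wheel hub upright on a fixed arbor. Origin: on the arbor's axis, at the top of the base plate (12 mm above the bench), straight ahead of the rod. The aluminium hub sits loosely: its own axis may lie up to 6 mm nearer to or farther from the rod than the arbor's. Lower flange: radius 55 mm, 27 to 53 mm above the origin; pushed, it yields sprung, 6 N per mm. Highest point 120 mm up
- lever (a joint): angle of the cam lever about its upright pivot: 0 = fully open, grows counter-clockwise seen from above, 2.65 = fully home at its stop, when the handle points backwards, 0.35 rad past the fixture's -x so that it lies slantwise across above the rod. It turns more and more stiffly up to centre at 2.30 (at most about 0.9 N m), then snaps on to the stop by itself and stays; before centre, beyond about 0.2, it springs back open. It starts between 0 and 0.15
- handle: the lever's handle: a level dark steel bar 14 x 14 mm, mid-height 95 mm above the bench, reaching 8 to 86 mm from the pivot, ending in a raised black ball. Origin: on the pivot axis at the bar's mid-height; turns with the lever
- lever_ball (a point): centre of the 26 mm black ball at the handle's end, 92 mm from the pivot axis, 117 mm above the bench
- lever_pivot (a point): pivot axis of the lever at the bar's mid-height, 95 mm above the bench; a 26 mm collar round it is 106 mm high, the shaft 108 mm
- shoe: small brass clamp shoe (30 x 10 x 14 mm) in the side of the block, at its centre; rubs lightly on the rod and is driven onto it by the cam with about 35 N when the lever is home; not handled
- bearing: a plain steel bearing ring, 42 mm across, 13 mm high, lying on the fixture's base plate beside the clamp block, on the side away from the lever; bystander
- spacer: an aluminium axle spacer sleeve, 28 mm across, 30 mm tall, standing on the base plate on the lever's side; bystander
- screwdriver: a screwdriver lying on the bench; bystander
- mallet: a hammer lying on the bench; bystander
- wrench: a wrench lying on the bench; bystander
- grease_tin: a closed steel tin, 70 mm across, 60 mm tall, on the bench; bystander
- press_mandrel: a stepped dark steel mandrel, 48 mm across at the foot, 100 mm tall, standing on the bench; bystander
Not all that is in view belongs to the job. Of the things that look like the rod, the largest one is meant.

How it is judged:
By the outcome, as a careful person would: the job done as asked, in the order asked, and still so for the second after the job is handed in, with the robot touching nothing.
It also fails if it takes over 64 s, if anything falls off the work surface, if the arm or the gripper's body presses on something with over 40 N, if the wrist force passes 120 N, or if a joint passes its speed limit or range.

## Robot

A 6-joint arm with a two-finger parallel gripper is mounted at the origin on the work surface. World frame = base frame: x ahead of the robot, y to its left, z up, the work surface at z = 0. Lengths are in m, angles in rad, forces in N, time in s.
With the tool pointing down it reaches from about 0.3 to 0.95 m from the base axis. Payload 3.1 kg.
Tool frame: the origin (TCP) lies midway between the tips of the shut fingers; the grasp point (between the pads) lies 19 mm behind it; z points along the fingers, y is the line along which they close (so a half turn about z gives the same grasp; the last joint's range is limited). The gripper opens to 85 mm and grips with 20 to 120 N. Pads are 22 mm wide; open, the fingers measure 114 mm over their backs; the gripper's body (76 mm by 85 mm) begins 54 mm behind the grasp point. The pads swing forward as they close: fully open they stand 13 mm farther back than shut.
Start: joints at [-1.193, 0.308, 1.634, -0, 1.2, -0.07], TCP at [0.271, -0.563, 0.231] pointing down, gripper open.
Joint ranges: [-3.06, 3.06], [-0.79, 1.96], [0.05, 2.63], [-1.19, 4.34], [0.05, 2.64], [-2.94, 2.94]. Speed limits (rad/s): [2.79, 2.79, 3.14, 3.14, 3.14, 3.14].

## Interface

Orientations are given as a unit quaternion [w, x, y, z].
In Python, from station import telemetry, imaging, manip gives the robot as it stands.
- The arm moves only by the tool arm_command, never from a script. Its argument "series" is a list that holds one entry, the list of rows, each a list of 5 numbers: the opening, from 0 (shut) to 1 (fully open), then the shift along the tool's x, y, z in m, then the turn about the tool's z in degrees. In form: [[[fingers, dx, dy, dz, turn], ...]]. A call has 1 to 20 rows; each row is the pose to reach, as a shift and turn from the pose commanded when the call began, along the tool's axes at that moment; what a row does not reach only later rows make up. A row lasts 1/8 s, in which the tool goes at most 62.5 mm and 10.7 degrees, less where a joint would pass 70% of its speed; a pose out of reach is approached as far as the arm can. A call with a gripper value outside its range is refused whole. The fingers move at their own pace and stop on an object; "squeeze" is the grip in N (left out, the last holds). Time passes only in rows, so rows that repeat a pose let the fingers close. It gives the time, the measured TCP pose, the force, the opening and the grip force at its end, in the units of the state.
- telemetry.get_obs(): the state, without advancing time (a new reading comes with each control period).
- imaging.get_image(name): name is "scene" or "top" or "wrist"; returns (picture, depth): 420x560x3 uint8, red, green, blue; 420x560 float32, m along the optical axis (not along the pixel's ray), 0 where there is no reading.
- imaging.camera_info(name): a dict with "mtx" (3x3 intrinsics, pixels), "R" (3x3) and "t" (3): a world point X has camera coordinates R X + t; the wrist camera has in their place "mount" (4x4, takes a point from camera to tool coordinates, whose origin is the TCP and whose axes are the flange's). Camera axes: x right, y down, z forward; pixel columns grow to the right and rows downward; lengths in m; the calibration is good to about 2 mm. The wrist camera is an equidistant fisheye: a pixel r from the principal point sees the ray r / f radians off the axis. A picture is of the moment at which its call begins: read the wrist's pose just before it. camera_info takes no time and is no camera call.
- manip.hand_in(): hands the job in; it is judged then, once.
The state is a dict: "time_s": time; "qpos": joint angles; "qvel": joint speeds; "joint_efforts": joint torques, N m; "tool_pos": TCP position; "tcp_rot": TCP orientation; "force": force on the tool from outside, world axes, zero at the start; "wrist_torque": the same for the moment, N m; "opening": finger opening in m; "grip_force": force on a finger pad.
Only numpy, scipy, OpenCV 4.12 (cv2) and the standard library are available. Lean on these libraries where they do the work, as an engineer would, in place of code of your own. Each camera call takes 0.05 s, during which the arm holds its last target. There are 200 camera calls.

## Working session

There is one attempt and no reset: what is moved stays moved. The work goes in short steps, Python scripts to look and compute and a tool call to move; the robot and the scene stay as the last step left them, time stands still between calls to the robot, and variables do not carry over. Pictures are saved under pics/ and viewed, at most 11 in all, crops included, and the job is handed in when it is done.

Besides the shell and the picture viewer there is one more tool, called in YAML: its name, and indented under it one key for each argument. arm_command: Moves the arm, as the interface text tells. Its arguments: {"type":"object","properties":{"series":{"type":"array","items":{"type":"array","items":{"type":"array","items":{"type":"number"}}}},"squeeze":{"type":"number"}},"required":["series"]}

```bash
mkdir -p pics
python3 - <<'E'
from station import telemetry, imaging
import cv2, numpy as np
for n in ("scene","top"):
    p,d=imaging.get_image(n); cv2.imwrite(f"pics/{n}0.png",p[:,:,::-1]); np.savez(f"{n}0.npz",p=p,d=d)
    c=imaging.camera_info(n); print(n,{k:np.round(v,3).tolist() for k,v in c.items() if hasattr(v,'__len__') and not isinstance(v,str)})
print(imaging.camera_info("wrist"))
print(telemetry.get_obs())
E
```

```text
scene {'mtx': [[416.143, 0.0, 278.524], [0.0, 416.143, 205.735], [0.0, 0.0, 1.0]], 'R': [[-0.241, 0.971, -0.008], [0.81, 0.196, -0.552], [-0.534, -0.14, -0.834]], 't': [0.153, -0.351, 1.418]}
top {'mtx': [[503.978, 0.0, 280.634], [0.0, 503.978, 217.931], [0.0, 0.0, 1.0]], 'R': [[-0.015, -1.0, -0.026], [-0.984, 0.02, -0.175], [0.175, 0.023, -0.984]], 't': [0.01, 0.515, 1.585]}
{'mtx': array([[325.1922621 ,   0.        , 280.38391388],
       [  0.        , 325.1922621 , 209.61125218],
       [  0.        ,   0.        ,   1.        ]]), 'mount': array([[-6.70523641e-04, -9.54171413e-01, -2.99259862e-01,
         7.57850313e-02],
       [ 9.99999764e-01, -6.84621064e-04, -5.77345562e-05,
        -8.25748514e-04],
       [-1.49790942e-04, -2.99259830e-01,  9.54171647e-01,
        -1.41387773e-01],
       [ 0.00000000e+00,  0.00000000e+00,  0.00000000e+00,
         1.00000000e+00]])}
{'time_s': 0.1, 'qpos': array([-1.19273553e+00,  3.08938312e-01,  1.63507592e+00,  1.46646665e-05,
        1.19967210e+00, -6.96882699e-02]), 'qvel': array([-0.00040788, -0.00088091, -0.00467003,  0.00089689, -0.00074331,
       -0.0012013 ]), 'joint_efforts': array([-2.09239083e-04, -4.16406691e+01, -2.77645469e+01, -1.07489907e-04,
        3.99125711e-03, -1.11884933e-06]), 'tool_pos': array([ 0.27029578, -0.56270146,  0.23014127]), 'tcp_rot': array([-1.03546849e-03,  9.75044646e-01,  2.22006402e-01, -1.54019982e-04]), 'force': array([0.68343289, 0.16820551, 0.16576131]), 'wrist_torque': array([ 0.0223629 , -0.0217223 ,  0.01539011]), 'grip_force': 0.0, 'opening': 0.08543379030835495}
```

View pics/scene0.png

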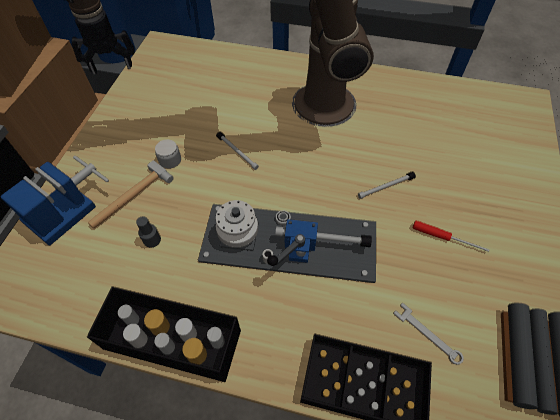

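View pics/top0.png

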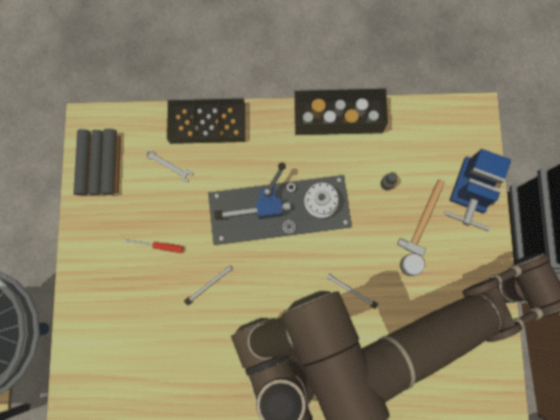

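The scene view shows the fixture in the middle, with the knob at (366,240), hub at (236,222), lever pivot at (300,240) and ball at (271,260). In the top view the knob is at (219,214), ball at (282,166) and hub at (322,200). The rod points roughly along -y and the lever sits on the +x side.

```bash
cat > h.py <<'E'
import numpy as np, cv2
from station import imaging, telemetry
def ray(n,uv,z):
    c=imaging.camera_info(n);K,R,t=map(np.array,(c["mtx"],c["R"],c["t"]))
    d=R.T@np.linalg.inv(K)@np.array([*uv,1.]);o=-R.T@t
    return o+d*(z-o[2])/d[2]
def proj(n,X):
    c=imaging.camera_info(n);p=c["mtx"]@(c["R"]@np.array(X)+c["t"]);return p[:2]/p[2]
E
python3 - <<'E'
from h import *
for n,box in (("top",(200,165,360,255)),("scene",(190,195,385,290))):
    p=np.load(n+"0.npz")["p"];x0,y0,x1,y1=box
    hsv=cv2.cvtColor(p,cv2.COLOR_RGB2HSV)
    m=((hsv[...,1]<95)|(hsv[...,2]<60)|((hsv[...,0]>90)&(hsv[...,0]<130))).astype(np.uint8)
    k=np.zeros_like(m);k[y0:y1,x0:x1]=m[y0:y1,x0:x1]
    k=cv2.morphologyEx(k,cv2.MORPH_OPEN,np.ones((9,9)))
    nl,l,s,_=cv2.connectedComponentsWithStats(k);i=1+np.argmax(s[1:,4])
    c=max(cv2.findContours((l==i).astype(np.uint8),0,1)[0],key=cv2.contourArea)
    pts=np.array([ray(n,q[0],.012)[:2] for q in c])
    r=cv2.minAreaRect((pts*1000).astype(np.float32));print(n,"plate mm",r)
    ks=(p.max(2)<45).astype(np.uint8);kk=np.zeros_like(ks);kk[y0-10:y1,x0:x1]=ks[y0-10:y1,x0:x1]
    nl,l,s,ce=cv2.connectedComponentsWithStats(kk)
    for j in range(1,nl):
        if s[j,4]>12: print(" dark",ce[j].round(1),s[j],"z.052",ray(n,ce[j],.052).round(4),"z.117",ray(n,ce[j],.117).round(4))
    b=((hsv[...,0]>100)&(hsv[...,0]<125)&(hsv[...,1]>150)&(hsv[...,2]>60)).astype(np.uint8)
    kk=np.zeros_like(b);kk[y0:y1,x0:x1]=b[y0:y1,x0:x1];M=cv2.moments(kk,True)
    print(" blue",M["m00"],ray(n,(M["m10"]/M["m00"],M["m01"]/M["m00"]),.078).round(4))
    crop=p[y0-10:y1+5,x0-5:x1+5,::-1];cv2.imwrite(f"pics/{n}c.png",cv2.resize(crop,None,fx=4,fy=4,interpolation=2))
E
```

```text
top plate mm ((552.8451538085938, 5.088134765625), (535.1503295898438, 299.0388488769531), 89.3685531616211)Traceback (most recent call last):
  File "<stdin>", line 18, in <module>
ZeroDivisionError: float division by zero
```

Run:
```python
from h import *
for n,box,smp in (("top",(200,165,360,255),[(240,230),(219,214),(282,166),(266,207),(230,180)]),("scene",(190,195,385,290),[(330,265),(366,240),(271,260),(302,232),(400,280)])):
    p=np.load(n+"0.npz")["p"];x0,y0,x1,y1=box
    hsv=cv2.cvtColor(p,cv2.COLOR_RGB2HSV)
    print([ (p[v,u].tolist(),hsv[v,u].tolist()) for u,v in smp])
    rb=p[...,0].astype(int)-p[...,2]
    m=(rb<25).astype(np.uint8)
    k=np.zeros_like(m);k[y0:y1,x0:x1]=m[y0:y1,x0:x1]
    k=cv2.morphologyEx(cv2.morphologyEx(k,cv2.MORPH_CLOSE,np.ones((5,5))),cv2.MORPH_OPEN,np.ones((15,15)))
    c=max(cv2.findContours(k,0,1)[0],key=cv2.contourArea)
    pts=np.array([ray(n,q[0],.012)[:2] for q in c])
    print(n,"plate mm",cv2.minAreaRect((pts*1000).astype(np.float32)))
    crop=p[y0-10:y1+5,x0-5:x1+5,::-1];cv2.imwrite(f"pics/{n}c.png",cv2.resize(crop,None,fx=4 if n!="top" else 4.5,fy=4 if n!="top" else 4.5,interpolation=2))
```

```text
[([89, 88, 84], [24, 14, 89]), ([63, 60, 50], [23, 53, 63]), ([63, 60, 50], [23, 53, 63]), ([60, 88, 129], [108, 136, 129]), ([183, 175, 121], [26, 86, 183])]
top plate mm ((552.256591796875, 7.0049591064453125), (180.98207092285156, 454.8532409667969), 6.1002912521362305)
[([64, 65, 67], [110, 11, 67]), ([26, 25, 25], [0, 10, 26]), ([17, 15, 18], [140, 43, 18]), ([34, 64, 107], [108, 174, 107]), ([154, 141, 102], [22, 86, 154])]
scene plate mm ((544.8681640625, 6.5583648681640625), (201.94117736816406, 457.59954833984375), 6.362123489379883)
```

View pics/topc.png

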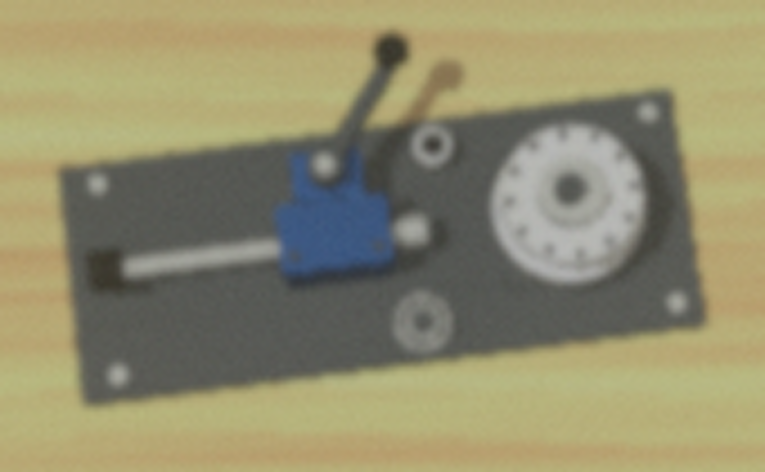

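View pics/scenec.png

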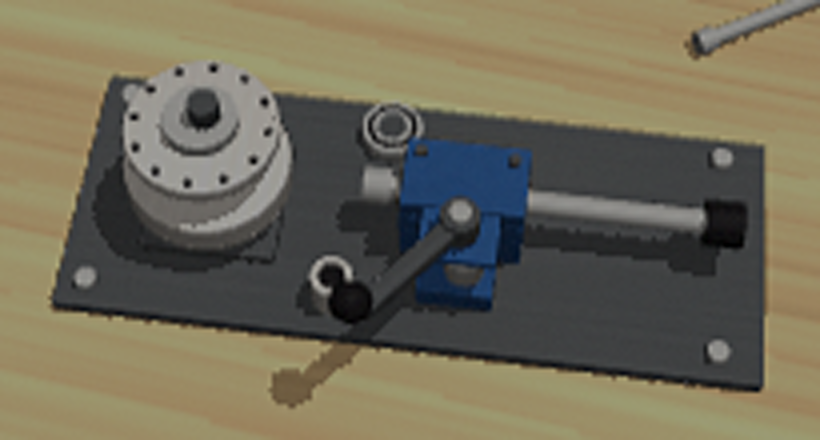

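The crops show (top crop at 4.5x, scene crop at 4x):

| Feature | Top crop | Scene crop |
|---|---|---|
| Knob | (106,270) | (725,222) |
| Ball | (390,50) | (350,301) |
| Pivot | (324,165) | (461,212) |
| Nose front | (432,230) | (363,185) |

The spacer stands under the open lever, next to the ball.

Run:
```python
from h import *
a=np.deg2rad(6.1);ex=np.array([np.sin(a),-np.cos(a)]);ey=np.array([np.cos(a),np.sin(a)])
O=np.array([.5523,.007])-.03*ex
print("O",O)
for nm,z,t,s in (("knob",.052,(106,270),(725,222)),("ball",.117,(390,50),(350,301)),("pivot",.108,(324,165),(461,212)),("hubtop",.132,(569,188),(204,107)),("spacer",.042,(433,145),(331,275)),("bearing",.025,(423,322),(393,125))):
    T=ray("top",(195+t[0]/4.5,155+t[1]/4.5),z)[:2];S=ray("scene",(185+s[0]/4,185+s[1]/4),z)[:2]
    for w in(T,S): print(nm,w.round(4),"fix",((w-O)@ex*1e3).round(1),((w-O)@ey*1e3).round(1))
```

```text
O [0.54911208 0.03683014]
knob [0.5278 0.2012] fix -165.7 -3.7
knob [0.5286 0.2048] fix -169.2 -2.6
ball [ 0.6682 -0.0068] fix 56.1 113.8
ball [ 0.6698 -0.0049] fix 54.3 115.6
pivot [0.5888 0.0407] fix 0.4 39.9
pivot [0.5922 0.0442] fix -2.7 43.7
hubtop [ 0.5635 -0.128 ] fix 165.4 -3.2
hubtop [ 0.571  -0.1223] fix 160.6 4.8
spacer [ 0.6174 -0.0356] fix 79.3 60.2
spacer [ 0.6199 -0.0318] fix 75.7 63.1
bearing [ 0.4898 -0.0258] fix 56.0 -65.6
bearing [ 0.4911 -0.0224] fix 52.7 -64.0
```

```bash
cat >> h.py <<'E'
a=np.deg2rad(6.1);ex=np.array([np.sin(a),-np.cos(a)]);ey=np.array([np.cos(a),np.sin(a)])
O=np.array([.5491,.0368])
from scipy.spatial.transform import Rotation as Rn
def state():
    o=telemetry.get_obs();w,x,y,z=o["tcp_rot"];R=Rn.from_quat([x,y,z,w]).as_matrix()
    h=np.degrees(np.arctan2(R[1,0],R[0,0]));p=np.array(o["tool_pos"]);q=p[:2]-O
    print("t %.2f fix mm %s %s z %.1f head %.2f F_fix %.2f %.2f %.2f q %s"%(o["time_s"],(q@ex*1e3).round(2),(q@ey*1e3).round(2),p[2]*1e3,h,o["force"][:2]@ex,o["force"][:2]@ey,o["force"][2],np.round(o["qpos"],2)))
    return p,R,h
def go(fx,fy,z,head):
    "shift in tool axes and turn to fixture point (m), heading deg"
    p,R,h=state();T=np.array([*(O+fx*ex+fy*ey),z])
    print((R.T@(T-p)).round(4),"turn",round(h-head,2))
E
python3 -c "
from h import *
go(-.215,-.002,.20,6.1)"
```

```text
t 0.10 fix mm 566.48 -340.93 z 230.1 head 25.65 F_fix -0.09 0.70 0.17 q [-1.19  0.31  1.64  0.    1.2  -0.07]
[ 0.5809 -0.6229  0.0315] turn 19.55
```

arm_command:
  series:
    - [[0,0.581,-0.623,0.03,19.6],[0,0.581,-0.623,0.03,19.6],[0,0.581,-0.623,0.03,19.6],[0,0.581,-0.623,0.03,19.6],[0,0.581,-0.623,0.03,19.6],[0,0.581,-0.623,0.03,19.6],[0,0.581,-0.623,0.03,19.6],[0,0.581,-0.623,0.03,19.6],[0,0.581,-0.623,0.03,19.6],[0,0.581,-0.623,0.03,19.6],[0,0.581,-0.623,0.03,19.6],[0,0.581,-0.623,0.03,19.6],[0,0.581,-0.623,0.03,19.6],[0,0.581,-0.623,0.03,19.6],[0,0.581,-0.623,0.03,19.6],[0,0.581,-0.623,0.03,19.6],[0,0.581,-0.623,0.03,19.6]]
  squeeze: 40

```text
time_s: 2.22
tool_pos: [0.5241, 0.2484, 0.2011]
tcp_rot: [0.0, 0.999, 0.052, -0.0]
force: [-0.1, 0.9, 0.6]
opening: -0.0001
grip_force: 0.0
```

Run:
```python
from h import *
go(-.215,-.002,.043,6.1)
p,d=imaging.get_image("wrist");cv2.imwrite("pics/w1.png",p[:,:,::-1])
```

```text
t 2.23 fix mm -213.03 -2.37 z 201.1 head 5.98 F_fix -0.90 0.02 0.62 q [ 0.37  0.25  1.77 -0.    1.12  1.83]
[ 0.0005 -0.0021  0.1581] turn -0.12
```

View pics/w1.png

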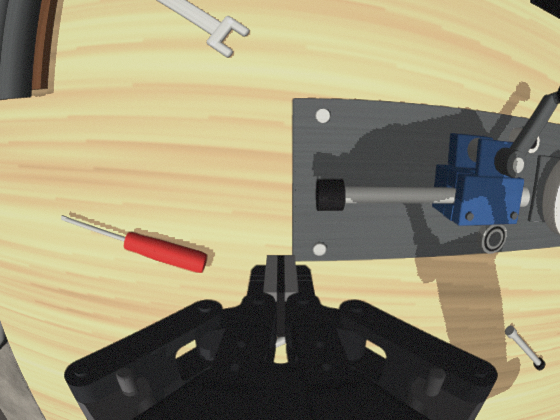

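The wrist view shows the knob at (330,194), with its rear face near column 316. The shut fingers are at (281,265), so they clear the plate edge.

```bash
cat >> h.py <<'E'
def wray(uv,z,p,R):
    c=imaging.camera_info("wrist");K=c["mtx"];M=c["mount"]
    d=(np.array(uv)-K[:2,2])/K[0,0];r=np.linalg.norm(d)
    v=R@M[:3,:3]@np.array([*(d/r*np.sin(r)),np.cos(r)]);o=p+R@M[:3,3]
    X=o+v*(z-o[2])/v[2];q=X[:2]-O;return X.round(4),(q@ex*1e3).round(1),(q@ey*1e3).round(1)
E
python3 - <<'E'
from h import *
p,R,h=state()
for u,z in (((330,194),.06),((316,194),.06),((345,194),.06),((517,165),.108),((293,98),.012),((293,262),.012)): print(u,wray(u,z,p,R))
E
```

```text
t 2.27 fix mm -213.04 -2.23 z 201.2 head 5.97 F_fix 0.46 0.46 -0.04 q [ 0.37  0.25  1.77 -0.    1.12  1.83]
(330, 194) (array([0.5305, 0.2044, 0.06  ]), np.float64(-168.6), np.float64(-0.7))
(316, 194) (array([0.5291, 0.2171, 0.06  ]), np.float64(-181.4), np.float64(-0.7))
(345, 194) (array([0.532 , 0.1906, 0.06  ]), np.float64(-154.7), np.float64(-0.7))
(517, 165) (array([0.589 , 0.0448, 0.108 ]), np.float64(-3.7), np.float64(40.5))
(293, 98) (array([0.6135, 0.2455, 0.012 ]), np.float64(-200.7), np.float64(86.2))
(293, 262) (array([0.4357, 0.2253, 0.012 ]), np.float64(-199.5), np.float64(-92.7))
```

arm_command:
  series:
    - [[0,0,0,0.05,0.0],[0,0,0,0.1,0],[0,0,0,0.14,0],[0,0,0,0.157,0],[0,0,0,0.157,0],[0,0,0,0.157,0]]

```text
time_s: 3.02
tool_pos: [0.5263, 0.2502, 0.0462]
tcp_rot: [-0.001, 0.999, 0.053, 0.002]
force: [-0.1, 0.3, 0.1]
opening: -0.0001
grip_force: 0.0
```

Run:
```python
from h import *
state()
```

```text
t 3.02 fix mm -214.58 0.04 z 46.2 head 6.04 F_fix -0.27 -0.06 0.13 q [ 0.37  0.46  1.85 -0.    0.83  1.83]
```

arm_command:
  series:
    - [[0,0,0.005,0,0],[0,0,0.01,0,0],[0,0,0.014,0,0],[0,0,0.017,0,0],[0,0,0.02,0,0],[0,0,0.023,0,0],[0,0,0.026,0,0],[0,0,0.029,0,0],[0,0,0.032,0,0]]

```text
time_s: 4.15
tool_pos: [0.5279, 0.2214, 0.0447]
tcp_rot: [-0.003, 0.999, 0.052, 0.001]
force: [-1.9, 10.5, 0.5]
opening: 0.0001
grip_force: 5.5
```

Run:
```python
from h import *
state()
```

```text
t 4.15 fix mm -185.85 -1.42 z 44.7 head 5.94 F_fix -10.69 -0.80 0.51 q [0.32 0.45 1.87 0.01 0.82 1.78]
```

arm_command:
  series:
    - [[0,0,0.0015,0,0],[0,0,0.003,0,0],[0,0,0.0045,0,0],[0,0,0.006,0,0],[0,0,0.0075,0,0],[0,0,0.009,0,0],[0,0,0.0105,0,0],[0,0,0.012,0,0],[0,0,0.0135,0,0],[0,0,0.015,0,0],[0,0,0.0165,0,0],[0,0,0.018,0,0]]

```text
time_s: 5.65
tool_pos: [0.5298, 0.2037, 0.0448]
tcp_rot: [-0.003, 0.999, 0.052, 0.001]
force: [-2.2, 12.4, 0.9]
opening: -0.0001
grip_force: 5.6
```

Run:
```python
from h import *
p,R,h=state()
i,d=imaging.get_image("wrist");cv2.imwrite("pics/w2.png",i[:,:,::-1])
i,d=imaging.get_image("scene");cv2.imwrite("pics/s2.png",cv2.resize(i[190:290,185:385,::-1],None,fx=4,fy=4,interpolation=2))
for k in range(3): state();imaging.get_image("top")
```

```text
t 5.65 fix mm -167.99 -1.42 z 44.8 head 5.94 F_fix -12.55 -0.88 0.92 q [0.29 0.44 1.88 0.01 0.81 1.75]
t 5.75 fix mm -167.79 -1.44 z 44.8 head 5.94 F_fix -11.37 -0.87 -0.09 q [0.29 0.44 1.88 0.01 0.81 1.75]
t 5.80 fix mm -167.76 -1.45 z 44.7 head 5.94 F_fix -9.95 -0.91 -0.35 q [0.29 0.44 1.88 0.01 0.81 1.75]
t 5.85 fix mm -167.77 -1.45 z 44.7 head 5.94 F_fix -10.86 -0.07 0.97 q [0.29 0.44 1.88 0.01 0.81 1.75]
```

View pics/s2.png

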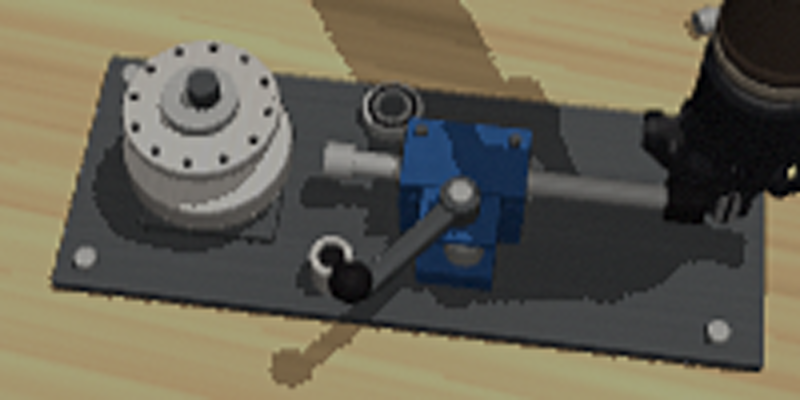

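The nose has moved about 20 mm, from crop column 363 to 325, with the flange edge at about column 290. Roughly 18 mm remain.

arm_command:
  series:
    - [[0,0,0.001,0,0],[0,0,0.002,0,0],[0,0,0.003,0,0],[0,0,0.004,0,0],[0,0,0.005,0,0],[0,0,0.006,0,0],[0,0,0.007,0,0],[0,0,0.008,0,0],[0,0,0.009,0,0],[0,0,0.01,0,0]]

```text
time_s: 7.15
tool_pos: [0.5309, 0.1938, 0.0448]
tcp_rot: [-0.003, 0.999, 0.052, 0.0]
force: [-1.6, 10.9, 0.5]
opening: -0.0003
grip_force: 5.7
```

arm_command:
  series:
    - [[0,0,0.0005,0,0],[0,0,0.001,0,0],[0,0,0.0015,0,0],[0,0,0.002,0,0]]

```text
time_s: 7.65
tool_pos: [0.5311, 0.1918, 0.0448]
tcp_rot: [-0.003, 0.999, 0.052, 0.001]
force: [-1.8, 10.8, 0.8]
opening: -0.0001
grip_force: 5.7
```

arm_command:
  series:
    - [[0,0,0.0005,0,0],[0,0,0.001,0,0],[0,0,0.0015,0,0]]

```text
time_s: 8.02
tool_pos: [0.5313, 0.1903, 0.0448]
tcp_rot: [-0.003, 0.999, 0.052, 0.001]
force: [-0.9, 10.7, -0.2]
opening: -0.0001
grip_force: 5.7
```

arm_command:
  series:
    - [[0,0,0.0005,0,0],[0,0,0.001,0,0]]

```text
time_s: 8.28
tool_pos: [0.5314, 0.1893, 0.0448]
tcp_rot: [-0.003, 0.999, 0.052, 0.001]
force: [-1.8, 10.7, 0.5]
opening: -0.0001
grip_force: 5.7
```

arm_command:
  series:
    - [[0,0,0.0005,0,0],[0,0,0.001,0,0]]

```text
time_s: 8.52
tool_pos: [0.5315, 0.1883, 0.0448]
tcp_rot: [-0.003, 0.999, 0.052, 0.001]
force: [-2.0, 11.0, 0.4]
opening: -0.0001
grip_force: 5.7
```

Run:
```python
from h import *
state()
i,d=imaging.get_image("scene");cv2.imwrite("pics/s3.png",cv2.resize(i[205:260,205:305,::-1],None,fx=8,fy=8,interpolation=2))
```

```text
t 8.53 fix mm -152.56 -1.41 z 44.8 head 5.94 F_fix -11.17 -0.81 0.44 q [0.26 0.44 1.89 0.01 0.81 1.72]
```

View pics/s3.png

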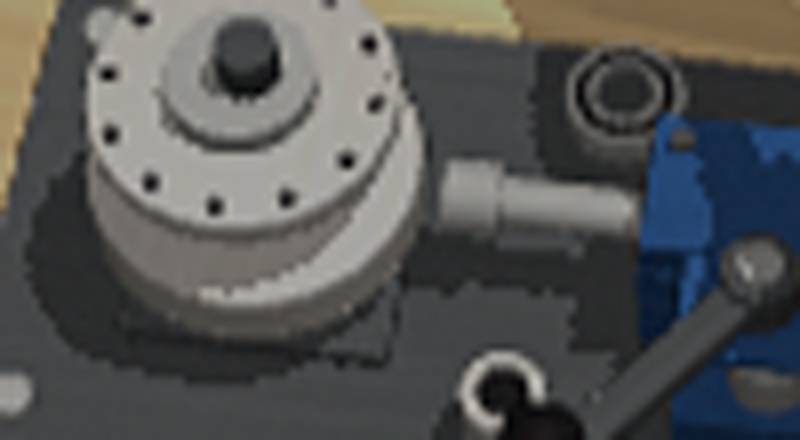

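The nose front is at crop column 441 and the flange edge at about 420. At roughly 3.3 px/mm the gap is about 6 mm.

arm_command:
  series:
    - [[0,0,0.0005,0,0],[0,0,0.001,0,0],[0,0,0.0015,0,0],[0,0,0.002,0,0]]

```text
time_s: 9.07
tool_pos: [0.5317, 0.1864, 0.0448]
tcp_rot: [-0.003, 0.999, 0.052, 0.001]
force: [-1.8, 11.2, 1.3]
opening: -0.0001
grip_force: 5.8
```

arm_command:
  series:
    - [[0,0,0.0005,0,0],[0,0,0.001,0,0]]

```text
time_s: 9.32
tool_pos: [0.5318, 0.1853, 0.0448]
tcp_rot: [-0.003, 0.999, 0.052, 0.0]
force: [-1.8, 11.4, 1.2]
opening: -0.0001
grip_force: 5.8
```

arm_command:
  series:
    - [[0,0,0.0005,0,0],[0,0,0.001,0,0]]

```text
time_s: 9.57
tool_pos: [0.5319, 0.1844, 0.0448]
tcp_rot: [-0.003, 0.999, 0.052, 0.001]
force: [-1.0, 11.6, 1.1]
opening: -0.0
grip_force: 5.8
```

arm_command:
  series:
    - [[0,0,0.0003,0,0],[0,0,0.0006,0,0]]

```text
time_s: 9.82
tool_pos: [0.532, 0.1838, 0.0448]
tcp_rot: [-0.003, 0.999, 0.052, 0.001]
force: [-1.8, 10.8, 0.4]
opening: 0.0002
grip_force: 5.8
```

arm_command:
  series:
    - [[0,0,0.0003,0,0],[0,0,0.0006,0,0]]

```text
time_s: 10.07
tool_pos: [0.532, 0.1832, 0.0448]
tcp_rot: [-0.003, 0.999, 0.052, 0.001]
force: [-3.2, 11.7, 0.7]
opening: -0.0001
grip_force: 5.8
```

arm_command:
  series:
    - [[0,0,0.0003,0,0],[0,0,0.0006,0,0]]

```text
time_s: 10.32
tool_pos: [0.5321, 0.1826, 0.0448]
tcp_rot: [-0.003, 0.999, 0.052, 0.001]
force: [-1.9, 11.8, 1.2]
opening: -0.0001
grip_force: 5.8
```

arm_command:
  series:
    - [[0,0,0.0003,0,0],[0,0,0.0006,0,0]]

```text
time_s: 10.58
tool_pos: [0.5322, 0.182, 0.0448]
tcp_rot: [-0.003, 0.999, 0.052, 0.001]
force: [-2.2, 11.6, 1.1]
opening: -0.0002
grip_force: 5.8
```

arm_command:
  series:
    - [[0,0,0.0003,0,0],[0,0,0.0006,0,0]]

```text
time_s: 10.82
tool_pos: [0.5322, 0.1814, 0.0448]
tcp_rot: [-0.003, 0.999, 0.052, 0.001]
force: [-2.2, 11.1, 1.0]
opening: -0.0001
grip_force: 5.8
```

arm_command:
  series:
    - [[0,0,0.0004,0,0],[0,0,0.0008,0,0]]

```text
time_s: 11.08
tool_pos: [0.5323, 0.1807, 0.0448]
tcp_rot: [-0.003, 0.999, 0.052, 0.001]
force: [-2.8, 13.1, 0.6]
opening: 0.0002
grip_force: 6.1
```

arm_command:
  series:
    - [[0,0,0.0003,0,0]]

```text
time_s: 11.2
tool_pos: [0.5324, 0.1806, 0.0448]
tcp_rot: [-0.003, 0.999, 0.052, 0.001]
force: [-1.4, 11.9, 1.2]
opening: 0.0001
grip_force: 6.4
```

Run:
```python
from h import *
for k in range(5): state();imaging.get_image("top")
```

```text
t 11.20 fix mm -144.75 -1.35 z 44.8 head 5.92 F_fix -11.98 -0.08 1.21 q [0.25 0.44 1.9  0.01 0.81 1.71]
t 11.25 fix mm -144.74 -1.4 z 44.8 head 5.92 F_fix -12.43 -0.39 1.31 q [0.25 0.44 1.9  0.01 0.81 1.71]
t 11.30 fix mm -144.73 -1.4 z 44.8 head 5.92 F_fix -12.43 -0.79 0.80 q [0.25 0.44 1.9  0.01 0.81 1.71]
t 11.35 fix mm -144.75 -1.38 z 44.8 head 5.92 F_fix -12.37 -0.24 1.75 q [0.25 0.44 1.9  0.01 0.81 1.71]
t 11.40 fix mm -144.75 -1.41 z 44.8 head 5.93 F_fix -11.22 -0.94 0.61 q [0.25 0.44 1.9  0.01 0.81 1.71]
```

arm_command:
  series:
    - [[0,0,0.0003,0,0],[0,0,0.0006,0,0]]

```text
time_s: 11.7
tool_pos: [0.5324, 0.1804, 0.0448]
tcp_rot: [-0.004, 0.999, 0.052, 0.001]
force: [-1.7, 13.2, 1.6]
opening: -0.0004
grip_force: 6.9
```

Run:
```python
from h import *
for k in range(5): state();imaging.get_image("top")
print(telemetry.get_obs()["grip_force"])
```

```text
t 11.70 fix mm -144.52 -1.35 z 44.8 head 5.91 F_fix -13.29 -0.33 1.63 q [0.25 0.44 1.9  0.01 0.81 1.71]
t 11.75 fix mm -144.5 -1.35 z 44.8 head 5.91 F_fix -13.36 0.05 0.94 q [0.25 0.44 1.9  0.01 0.81 1.71]
t 11.80 fix mm -144.51 -1.39 z 44.8 head 5.91 F_fix -13.46 0.32 0.73 q [0.25 0.44 1.9  0.01 0.81 1.71]
t 11.85 fix mm -144.52 -1.38 z 44.8 head 5.91 F_fix -13.21 0.47 0.34 q [0.25 0.44 1.9  0.01 0.81 1.71]
t 11.90 fix mm -144.51 -1.36 z 44.8 head 5.91 F_fix -13.47 -0.90 0.45 q [0.25 0.44 1.9  0.01 0.81 1.71]
6.733554303646088
```

arm_command:
  series:
    - [[0,0,0.0003,0,0],[0,0,0.0006,0,0],[0,0,0.0009,0,0]]

```text
time_s: 12.32
tool_pos: [0.5324, 0.18, 0.0449]
tcp_rot: [-0.004, 0.999, 0.051, 0.001]
force: [-2.9, 15.0, -0.2]
opening: -0.0002
grip_force: 7.7
```

Run:
```python
from h import *
for k in range(5): state();imaging.get_image("top")
print(telemetry.get_obs()["grip_force"])
```

```text
t 12.32 fix mm -144.16 -1.35 z 44.9 head 5.89 F_fix -15.21 -1.28 -0.18 q [0.24 0.43 1.9  0.01 0.81 1.7 ]
t 12.38 fix mm -144.14 -1.35 z 44.9 head 5.88 F_fix -15.40 -0.51 0.87 q [0.24 0.43 1.9  0.01 0.81 1.7 ]
t 12.43 fix mm -144.15 -1.38 z 44.8 head 5.89 F_fix -15.45 -0.30 0.81 q [0.24 0.43 1.9  0.01 0.81 1.7 ]
t 12.47 fix mm -144.13 -1.37 z 44.8 head 5.89 F_fix -15.00 -0.22 0.07 q [0.24 0.43 1.9  0.01 0.81 1.7 ]
t 12.53 fix mm -144.13 -1.38 z 44.8 head 5.89 F_fix -15.39 -0.98 0.96 q [0.24 0.43 1.9  0.01 0.81 1.7 ]
7.560182511806488
```

arm_command:
  series:
    - [[0,0,0.0003,0,0],[0,0,0.0006,0,0],[0,0,0.0009,0,0]]

```text
time_s: 12.95
tool_pos: [0.5325, 0.1796, 0.0449]
tcp_rot: [-0.004, 0.999, 0.051, 0.001]
force: [-2.3, 17.1, 0.8]
opening: -0.0002
grip_force: 8.6
```

Run:
```python
from h import *
for k in range(5): state();imaging.get_image("top")
print(telemetry.get_obs()["grip_force"])
```

```text
t 12.95 fix mm -143.76 -1.37 z 44.9 head 5.87 F_fix -17.30 -0.51 0.82 q [0.24 0.43 1.9  0.01 0.81 1.7 ]
t 13.00 fix mm -143.77 -1.36 z 44.9 head 5.87 F_fix -16.59 -0.31 0.54 q [0.24 0.43 1.9  0.01 0.81 1.7 ]
t 13.05 fix mm -143.74 -1.38 z 44.9 head 5.87 F_fix -16.29 -0.47 0.65 q [0.24 0.43 1.9  0.01 0.81 1.7 ]
t 13.10 fix mm -143.75 -1.38 z 44.9 head 5.87 F_fix -17.39 -0.41 0.28 q [0.24 0.43 1.9  0.01 0.81 1.7 ]
t 13.15 fix mm -143.77 -1.38 z 44.9 head 5.88 F_fix -16.83 -1.36 0.52 q [0.24 0.43 1.9  0.01 0.81 1.7 ]
8.356837928295135
```

arm_command:
  series:
    - [[0,0,-0.005,0,0],[0,0,-0.015,0,0],[0,0,-0.025,0,0],[0,0,-0.03,-0.02,0],[0,0,-0.03,-0.06,0],[0,0,-0.03,-0.12,0],[0,0,-0.03,-0.155,0],[0,0,-0.03,-0.155,0]]

```text
time_s: 14.2
tool_pos: [0.5323, 0.2049, 0.2035]
tcp_rot: [-0.001, 0.999, 0.053, 0.004]
force: [0.3, 0.5, 0.8]
opening: -0.0001
grip_force: 0.0
```

```bash
cat >> h.py <<'E'
P=np.array([-.002,.0413])
def lev(phi,d,z=.104,rad=.092):
    f=np.deg2rad(phi);r=np.array([np.cos(f),np.sin(f)]);t=np.array([-r[1],r[0]])
    q=P+rad*r-d*t;return q[0],q[1],z,phi-83.9
E
python3 - <<'E'
from h import *
i,d=imaging.get_image("scene");cv2.imwrite("pics/s4.png",cv2.resize(i[205:260,205:305,::-1],None,fx=8,fy=8,interpolation=2))
go(*lev(52,.045,.2))
E
```

```text
t 14.25 fix mm -168.61 -0.76 z 200.9 head 6.06 F_fix -0.34 0.44 -0.41 q [ 0.29  0.23  1.8  -0.    1.11  1.76]
[0.0871 0.2586 0.0011] turn 37.96
```

View pics/s4.png

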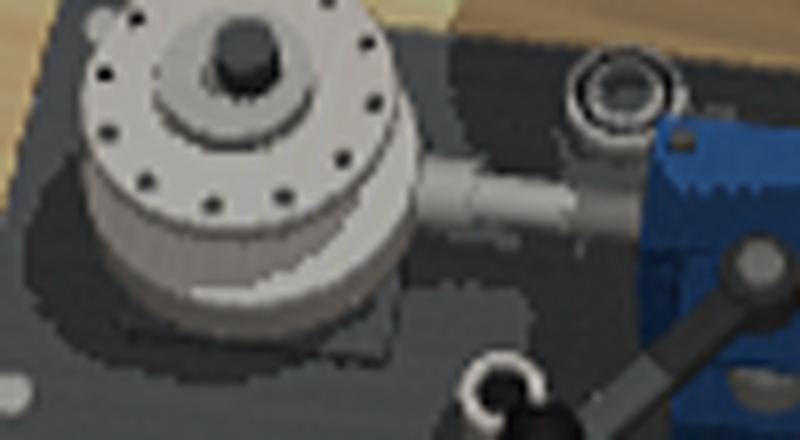

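The nose collar now touches the flange at crop column 418, and the hub has shifted a little. Next I move beside the ball.

arm_command:
  series:
    - [[0,0.02,0.05,0,8],[0,0.04,0.1,0,16],[0,0.055,0.15,0,24],[0,0.07,0.2,0,32],[0,0.087,0.259,0,38],[0,0.087,0.259,0,38],[0,0.087,0.259,0,38],[0,0.087,0.259,0.04,38],[0,0.087,0.259,0.08,38],[0,0.087,0.259,0.096,38],[0,0.087,0.259,0.096,38],[0,0.087,0.259,0.096,38]]

```text
time_s: 15.75
tool_pos: [0.6446, -0.044, 0.105]
tcp_rot: [-0.0, 0.962, -0.275, 0.001]
force: [0.4, -0.6, -0.5]
opening: -0.0
grip_force: 0.0
```

Run:
```python
from h import *
go(*lev(52,.021))
i,d=imaging.get_image("wrist");cv2.imwrite("pics/w5.png",i[:,:,::-1])
```

```text
t 15.75 fix mm 90.49 86.35 z 105.0 head -31.90 F_fix 0.66 0.36 -0.46 q [-0.14  0.48  1.67  0.    0.99  1.99]
[-0.0004 -0.0241  0.001 ] turn 0.0
```

View pics/w5.png

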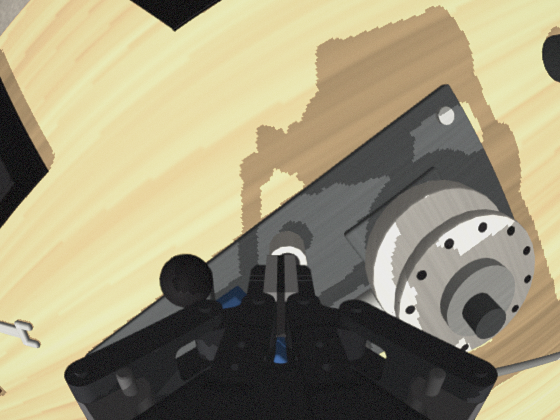

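The wrist view shows the ball at (186,281), to the left of the fingertips at (285,258) and at about the same radius.

Run:
```python
from h import *
p,R,h=state()
X,x,y=wray((186,281),.117,p,R);print(X,x,y, (R.T@(X-p)).round(4))
v=np.array([x,y])/1e3-P;print(np.degrees(np.arctan2(v[1],v[0])),np.hypot(*v))
T0=p
for f in list(range(52,100,6)):
    fx,fy,z,hd=lev(f,.021);T=np.array([*(O+fx*ex+fy*ey),z]);print(f,(R.T@(T-p)).round(4),round(h-hd,1))
```

```text
t 15.80 fix mm 90.72 86.65 z 105.4 head -31.91 F_fix -0.15 0.85 0.24 q [-0.14  0.48  1.67  0.    0.99  1.99]
[ 0.6678 -0.0062  0.117 ] 55.4 113.5 [-0.0006 -0.0444 -0.0115]
51.51481430568133 0.0922366521508668
52 [-0.0008 -0.0241  0.0014] -0.0
58 [ 0.0009 -0.0339  0.0015] -6.0
64 [ 0.0015 -0.0437  0.0015] -12.0
70 [ 0.0011 -0.0536  0.0015] -18.0
76 [-0.0003 -0.0634  0.0015] -24.0
82 [-0.0027 -0.073   0.0015] -30.0
88 [-0.0061 -0.0822  0.0015] -36.0
94 [-0.0104 -0.0911  0.0015] -42.0
```

arm_command:
  series:
    - [[0,0,-0.012,0.001,0],[0,0,-0.02,0.001,0],[0,-0.0005,-0.024,0.001,0],[0,0,-0.029,0.001,-3],[0,0.001,-0.034,0.001,-6],[0,0.001,-0.039,0.001,-9],[0,0.0015,-0.044,0.001,-12],[0,0.001,-0.0536,0.001,-18],[0,-0.0003,-0.0634,0.001,-24],[0,-0.0027,-0.073,0.001,-30]]

```text
time_s: 17.05
tool_pos: [0.6801, 0.0174, 0.1029]
tcp_rot: [0.002, 1.0, -0.015, 0.0]
force: [-1.2, -5.5, 1.8]
opening: -0.0
grip_force: 2.7
```

Run:
```python
from h import *
p,R,h=state()
i,d=imaging.get_image("wrist");cv2.imwrite("pics/w6.png",i[:,:,::-1])
q=p[:2]-O;q=np.array([q@ex,q@ey])-P;print("polar",np.hypot(*q),np.degrees(np.arctan2(q[1],q[0])))
# commanded now: lev(82,.021); rows relative to that
fx,fy,z,hd=lev(82,.021);T0=np.array([*(O+fx*ex+fy*ey),z]);b=np.deg2rad(hd);C=np.array([[np.cos(b),np.sin(b)],[np.sin(b),-np.cos(b)]])
for f in range(88,192,6):
    fx,fy,z,h2=lev(f,.021);T=O+fx*ex+fy*ey;print(f,(C.T@(T-T0[:2])).round(4),hd-h2)
```

```text
t 17.05 fix mm 33.18 128.21 z 102.9 head -1.72 F_fix 5.34 -1.77 1.84 q [-0.04  0.54  1.58 -0.    1.02  1.57]
polar 0.09375543566103627 67.96353253349072
88 [ 0.0017 -0.0097] -6.0
94 [ 0.0024 -0.0196] -12.0
100 [ 0.002  -0.0295] -18.0
106 [ 0.0006 -0.0392] -24.0
112 [-0.0018 -0.0488] -30.0
118 [-0.0052 -0.0581] -36.0
124 [-0.0096 -0.067 ] -42.0
130 [-0.0148 -0.0753] -48.0
136 [-0.0209 -0.0831] -54.0
142 [-0.0278 -0.0902] -60.0
148 [-0.0354 -0.0965] -66.0
154 [-0.0436 -0.102 ] -72.0
160 [-0.0523 -0.1066] -78.0
166 [-0.0615 -0.1103] -84.0
172 [-0.071 -0.113] -90.0
178 [-0.0807 -0.1147] -96.0
184 [-0.0906 -0.1154] -102.0
190 [-0.1005 -0.115 ] -108.0
```

View pics/w6.png

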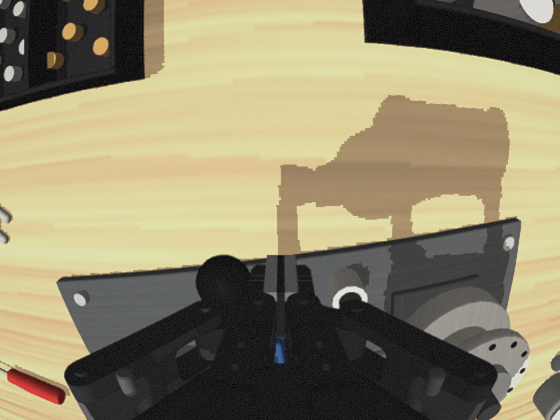

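The ball at (222,281) is in contact with the left finger, and the pushing force is about 5.5 N. I continue the swing.

arm_command:
  series:
    - [[0,0.0017,-0.0097,0,-6],[0,0.0024,-0.0196,0,-12],[0,0.002,-0.0295,0,-18],[0,0.0006,-0.0392,0,-24],[0,-0.0018,-0.0488,0,-30],[0,-0.0052,-0.0581,0,-36],[0,-0.0096,-0.067,0,-42],[0,-0.0148,-0.0753,0,-48],[0,-0.0209,-0.0831,0,-54],[0,-0.0278,-0.0902,0,-60]]

```text
time_s: 18.35
tool_pos: [0.6581, 0.1067, 0.1033]
tcp_rot: [0.004, 0.874, 0.487, 0.002]
force: [5.6, -9.8, -0.6]
opening: 0.0001
grip_force: 4.7
```

Run:
```python
from h import *
p,R,h=state()
q=p[:2]-O;q=np.array([q@ex,q@ey])-P;print("polar",np.hypot(*q),np.degrees(np.arctan2(q[1],q[0])))
fx,fy,z,hd=lev(142,.021);b=np.deg2rad(hd);C=np.array([[np.cos(b),np.sin(b)],[np.sin(b),-np.cos(b)]]);T0=O+fx*ex+fy*ey
for f in range(146,194,4):
    fx,fy,z,h2=lev(f,.021);T=O+fx*ex+fy*ey;print(f,(C.T@(T-T0)).round(4),hd-h2)
```

```text
t 18.35 fix mm -57.9 115.85 z 103.3 head 58.23 F_fix 10.37 4.47 -0.64 q [ 0.1   0.52  1.62 -0.01  1.    0.66]
polar 0.09318273859062287 126.86248263616842
146 [ 0.0012 -0.0065] -4.0
150 [ 0.002 -0.013] -8.0
154 [ 0.0024 -0.0196] -12.0
158 [ 0.0022 -0.0262] -16.0
162 [ 0.0016 -0.0327] -20.0
166 [ 0.0006 -0.0392] -24.0
170 [-0.0009 -0.0456] -28.0
174 [-0.0029 -0.0519] -32.0
178 [-0.0052 -0.0581] -36.0
182 [-0.008 -0.064] -40.0
186 [-0.0112 -0.0698] -44.0
190 [-0.0148 -0.0753] -48.0
```

arm_command:
  series:
    - [[0,0.0012,-0.0065,0,-4],[0,0.002,-0.013,0,-8],[0,0.0024,-0.0196,0,-12],[0,0.0022,-0.0262,0,-16],[0,0.0016,-0.0327,0,-20],[0,0.0006,-0.0392,0,-24],[0,-0.0009,-0.0456,0,-28],[0,-0.0029,-0.0519,0,-32],[0,-0.0052,-0.0581,0,-36],[0,-0.008,-0.064,0,-40]]

```text
time_s: 19.6
tool_pos: [0.5961, 0.1376, 0.1023]
tcp_rot: [-0.0, 0.655, 0.755, 0.0]
force: [0.2, -0.5, -0.2]
opening: 0.0002
grip_force: 0.0
```

Run:
```python
from h import *
p,R,h=state()
q=p[:2]-O;q=np.array([q@ex,q@ey])-P;print("polar",np.hypot(*q),np.degrees(np.arctan2(q[1],q[0])))
fx,fy,z,hd=lev(182,.021);b=np.deg2rad(hd);C=np.array([[np.cos(b),np.sin(b)],[np.sin(b),-np.cos(b)]]);T0=O+fx*ex+fy*ey
for f in (184,186,188,190):
    fx,fy,z,h2=lev(f,.021);T=O+fx*ex+fy*ey;print(f,(C.T@(T-T0)).round(4),hd-h2)
```

```text
t 19.60 fix mm -95.22 57.49 z 102.3 head 98.09 F_fix 0.49 0.14 -0.16 q [0.16 0.43 1.75 0.   0.96 0.01]
polar 0.09461433594272567 170.14531654490602
184 [ 0.0007 -0.0032] -2.0
186 [ 0.0012 -0.0065] -4.0
188 [ 0.0017 -0.0097] -6.0
190 [ 0.002 -0.013] -8.0
```

The force dropped to zero, so the lever has snapped over. I retreat away from it and then check.

arm_command:
  series:
    - [[0,0,0.01,0,0],[0,0,0.02,0,0],[0,0,0.02,-0.04,0],[0,0,0.02,-0.1,0],[0,0.05,0.03,-0.15,0],[0,0.1,0.05,-0.18,0],[0,0.15,0.07,-0.18,0],[0,0.15,0.07,-0.18,0],[0,0.15,0.07,-0.18,0]]

```text
time_s: 20.72
tool_pos: [0.6447, 0.2956, 0.2814]
tcp_rot: [-0.0, 0.656, 0.755, -0.001]
force: [0.3, -1.9, -0.2]
opening: 0.0
grip_force: 0.0
```

Run:
```python
from h import *
state()
i,d=imaging.get_image("scene");j,d=imaging.get_image("top")
a=cv2.resize(i[190:290,185:385],(800,400),interpolation=2)[:, :]
cv2.imwrite("pics/f7.png",a[:,:,::-1])
```

```text
t 20.73 fix mm -247.16 122.57 z 281.4 head 98.07 F_fix 1.89 0.11 -0.20 q [ 0.37  0.44  1.36 -0.    1.35  0.23]
```

View pics/f7.png

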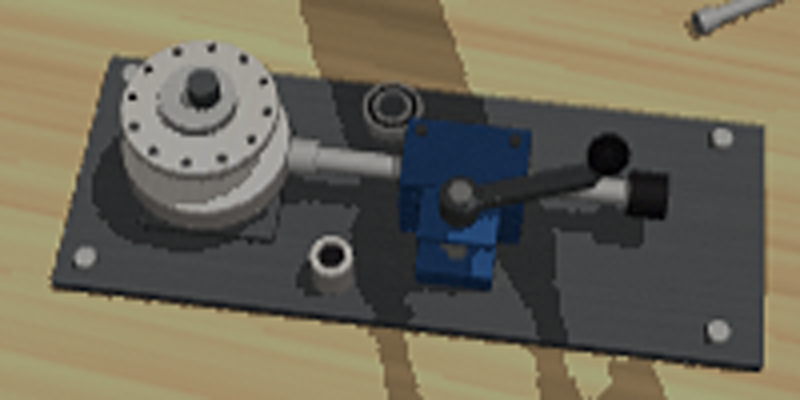

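The lever now lies slantwise over the rod with its ball at crop (607,155). The nose is against the flange at crop column 290, and the spacer and bearing are where they were.

Run:
```python
from h import *
from station import manip
w=ray("scene",(185+607/4,190+155/4),.117)[:2]-O
v=np.array([w@ex,w@ey])-P;f=np.degrees(np.arctan2(v[1],v[0]))%360;print(f,np.hypot(*v))
if f>195: print(manip.hand_in())
```

```text
199.07717701807195 0.0908357645557441
the job is handed in; nothing more can be done
None
```

The job is handed in: the rod was pushed to about 5.7 N on the flange beyond its own drag and released, then the lever was swung over centre and snapped home (measured at 199° against 200° expected), with the nose still against the flange in the last picture and the bearing and spacer where they were.

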